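# Check a printing block on the dial comparator

### The job

Check the height of the long printing block on the comparator: raise its sliding head by the black knob, lay the block flat in the shallow nest under the foot, printing face up and either way round, then lower the head until the sprung foot presses on the block and the dial's needle stands well inside the green band, and let go. The table under the nest is set a little higher or lower each time, so go by the needle or by feel and never run the needle deep into the red. Do not push the stamps or the jar about.

Things in the scene. Friction and masses are not known exactly. Their poses are not given: they have to be found in the camera images.
- block: Loose hand-printing block, 110 (x) x 62 (y) x 45 (z) mm, about 0.25 kg: pale beech body with flat sides, brown lino sheet with dark blue diamonds on top (the printing face). Origin: centre of its underside; x along its length, z up. Grasp it across the 62 mm width.
- stand: Fixed blue-grey comparator stand, open towards the robot. Origin: on the table under the foot's vertical axis; x runs from its front (robot side) to the column, z up. Base 132 mm wide, 22 high, from x = -78 to +138 mm; column 24 mm thick at x = +102, 262 high. The head reaches forward over the nest, so a hand that holds the block must come from the front, wrist leaned back 25 to 45 degrees.
- nest (a point): Fixed point, axes as the stand's, at its middle, 40 mm above the table. The nest is a flat steel plate inside a low rim (inside 117 x 69 mm, long side along x; rim 5 mm high, 7 mm wide). The plate stands on a levelling screw: its surface lies 0 to 8 mm above this point, differently each time, and stays put.
- head_knob (a point): Middle of the round black knob on top of the head, on the foot's axis: 30 mm diameter, 31 mm high; the top of the housing (58 mm wide in y, x = -22 to +22 mm) is 30 mm below this point. The underside of the housing is 92 mm, that of the foot 126 mm below it. Moves up and down with the head.
- dial (a point): Centre of the dial's face on the front of the head, moving with it: 60 mm diameter, facing the robot and 17 degrees up; its bezel reaches to 41 mm before the foot's axis and its lowest edge is about 32 mm below this point. x axis points into the dial.
- gauge_head (a joint): Height of the sliding head above its lowest position, m, 0 to 0.075; a stiff slide that stays where it is left (15 N to lift, 5 N to lower). At 0 the foot hangs 32 mm above the point nest. It starts low, with too little room for the 45 mm block; 0.045 or more lets the block pass over the rim and under the foot.
- gauge_foot (a joint): Reading of the gauge: how far the sprung foot (steel disc, 28 mm diameter) is pushed up into the head, m: 0 hanging free, 0.012 at its stop; 2 N to start it, 4 N at 0.005. The red needle turns with it, clockwise 22.5 degrees a millimetre from lower left (zero); green band 0.0035 to 0.0065, red band 0.009 to 0.012.
- stamp_navy: Bystander: square lino stamp on a wooden block with dark blue diamonds, 55 x 56 x 27 mm. Origin: centre of its underside.
- stamp_teal: Bystander: square lino stamp on a wooden block with green diamonds, 55 x 57 x 27 mm. Origin: centre of its underside.
- jar_indigo: Bystander: blue glass jar with a black lid, 56 mm diameter, 63 mm high. Origin: centre of its underside.
Mind the look-alikes: they are no part of the job. Several things look just like the block: the one meant starts farthest to the robot's left.

How it is judged (in metres and radians):
At the end, for the whole second after the job is handed in: The block lies flat (within 0.03 rad) and at rest in the nest, printing face up, centred within 7 mm and along it within 0.10 rad (as the rim allows), and the foot, pressed by it, reads 3.4 to 6.6 mm (needle in the green band) with the robot away (value of joint gauge_foot between 0.0034 and 0.0066 m and horizontal distance between block and nest below 0.007 m and angle between the x axis of block and the x axis of stand, either way round below 0.1 rad and angle between block's own z axis and vertical below 0.03 rad and z of block in the frame of nest below 0.011 m and linear speed of block below 0.01 m/s); the robot touches nothing.
It fails at once if the needle deep in the red (foot pressed in more than 10 mm) (value of joint gauge_foot above 0.01 m).
It fails at once if a stamp or the jar pushed more than 20 mm (distance of any of stamp_navy, stamp_teal, jar_indigo from where it was at the start of the episode above 0.02 m).
It also fails if it takes over 67 s, if anything falls off the work surface, if the arm or the gripper's body presses on something with over 40 N, if the wrist force passes 120 N, or if a joint passes its speed limit or range.

### The arm

A 7-joint arm with a two-finger parallel gripper is mounted at the origin on a cart in front of the work surface, level with it; the furniture and walls round the work are solid. World frame = base frame: x ahead of the robot, y to its left, z up, the work surface at z = 0. Lengths are in mm, angles in rad, forces in N, time in s.
With the tool pointing down it reaches from about 350 to 775 mm from the base axis. Payload 3.1 kg.
Tool frame: the origin (TCP) lies between the finger pads; the fingertips stand 25 mm ahead of it and the grasp point (between the pads) lies 6 mm ahead of it; z points along the fingers, y is the line along which they close (so a half turn about z gives the same grasp; the last joint's range is limited). The gripper opens to 85 mm and grips with 20 to 120 N. Pads are 22 mm wide; open, the fingers measure 114 mm over their backs; the gripper's body (76 mm by 85 mm) begins 54 mm behind the grasp point. The pads swing forward as they close: fully open they stand 13 mm farther back than shut.
Start: joints at [1.106, 0.311, 0.014, 1.512, -0.004, 1.319, -0.027], TCP at [225.707, -501.571, 256.304] pointing down, gripper open.
Joint ranges: [-2.7, 2.7], [-0.3, 1.91], [-1.27, 1.3], [0.12, 2.57], [-1.44, 4.58], [0.2, 2.03], [-3.05, 3.05]. Speed limits (rad/s): [2.79, 2.79, 3.14, 3.14, 3.14, 3.14, 3.14].

### API

Orientations are given as [roll, pitch, yaw] about the fixed x, y, z axes, in that order (R = Rz(yaw) Ry(pitch) Rx(roll)).
In Python, from bench import * gives the robot as it stands.
- The arm moves only by the tool jog_arm, never from a script. Its arguments are lists of equal length, an entry for each row: "slide": the shift along the tool's x, y, z in units of 0.8 m (1.0 is 0.8 m), a list of three; "twist": the turn about the tool's z in units of 60 degrees (1.0 is 60 degrees); "fingers": the opening, from -1 (shut) to 1 (fully open). In form: {"slide": [[x, y, z], ...], "twist": [twist, ...], "fingers": [fingers, ...]}. A call has 1 to 10 rows; each row is the pose to reach, as a shift and turn from the pose commanded when the call began, along the tool's axes at that moment; what a row does not reach only later rows make up. A row lasts 1/12 s, in which the tool goes at most 41.7 mm and 7.16 degrees, less where a joint would pass 70% of its speed; a pose out of reach is approached as far as the arm can. A call with a number of a shift or a turn outside -1 to 1 is refused whole. A call with a gripper value outside its range is refused whole. The fingers move at their own pace and stop on an object; "squeeze" is the grip in N (left out, the last holds). Time passes only in rows, so rows that repeat a pose let the fingers close. It gives the time, the measured TCP pose, the force, the opening and the grip force at its end, in the units of the state.
- sense(): the state, without advancing time (a new reading comes with each control period).
- capture(name): name is "side" or "top"; returns (picture, depth): 480x640x3 uint8, blue, green, red; 480x640 float32, mm along the optical axis (not along the pixel's ray), 0 where there is no reading.
- camera_model(name): a dict with "fx", "fy", "cx", "cy" (pixels), "eye" and "attitude" of the camera in the world. Camera axes: x right, y up, looking along -z (the intrinsics and any distortion apply to the point x, -y, -z); pixel columns grow to the right and rows downward; lengths in mm; the calibration is good to about 2 mm. A picture is of the moment at which its call begins. camera_model takes no time and is no camera call.
- hand_in(): hands the job in; it is judged then, once.
The state is a dict: "time_s": time; "joint_positions": joint angles; "dq": joint speeds; "joint_torque": joint torques, N m; "eef_pos": TCP position; "tool_rot": TCP orientation; "wrist_force": force on the tool from outside, world axes, zero at the start; "ft_torque": the same for the moment, N m; "width": finger opening in mm; "gripper_force": force on a finger pad.
Only numpy, scipy, OpenCV 4.12 (cv2) and the standard library are available. Lean on these libraries where they do the work, as an engineer would, in place of code of your own. Each camera call takes 0.05 s, during which the arm holds its last target. There are 200 camera calls.

## Working session

There is one attempt and no reset: what is moved stays moved. The work goes in short steps, Python scripts to look and compute and a tool call to move; the robot and the scene stay as the last step left them, time stands still between calls to the robot, and variables do not carry over. Pictures are saved under pics/ and viewed, at most 10 in all, crops included, and the job is handed in when it is done.

Besides the shell and the picture viewer there is one more tool, called after ">>>" as name(argument=value, ...) on one line, values as JSON. jog_arm: Moves the arm, as the interface text tells. Shifts and turns lie within -1 to 1; 1 stands for 0.8 m of shift or 60 degrees of turn. Its arguments: {"type":"object","properties":{"slide":{"type":"array"},"twist":{"type":"array"},"fingers":{"type":"array"},"squeeze":{"type":"number"}},"required":["slide","twist","fingers"]}

```bash
ls; mkdir -p pics; python3 - <<'E'
from bench import *
import cv2,numpy as np
print(sense())
for n in("side","top"):
    p,d=capture(n); np.save(f"{n}_d.npy",d); cv2.imwrite(f"pics/{n}0.png",p); print(n,camera_model(n))
E
```

```text
pics
{'time_s': 0.0, 'joint_positions': array([ 1.10630764,  0.3117331 ,  0.01400902,  1.51304198, -0.00439564,
        1.31916777, -0.02718769]), 'dq': array([ 4.49405037e-04,  6.81877884e-05,  3.10367709e-05, -2.00738680e-03,
        6.00420548e-04, -3.79396642e-04, -1.78987400e-04]), 'joint_torque': array([-2.41209100e-04, -3.79914844e+01,  1.45681067e-01, -2.30587006e+01,
        1.22043278e-02,  1.35477085e-02,  1.34989602e-05]), 'eef_pos': array([ 225.40384112, -500.9740603 ,  255.22303342]), 'tool_rot': array([-3.13927549e+00,  1.04924591e-04,  4.22862843e-01]), 'wrist_force': array([-0.07879034,  0.81719481, -1.12013821]), 'ft_torque': array([-0.06121467, -0.01495925,  0.007781  ]), 'gripper_force': 0.0, 'width': 84.93333263196999}
side {'fx': 447.7335933562914, 'fy': 447.7335933562914, 'cx': 319.2707957620789, 'cy': 236.97229183082104, 'eye': array([ 401.38931601, -713.0659176 ,  782.91208286]), 'attitude': array([ 0.86229713,  0.0070845 , -0.24429714])}
top {'fx': 546.4196577815958, 'fy': 546.4196577815958, 'cx': 316.91857454877044, 'cy': 235.07526540538717, 'eye': array([ 502.81182754,   36.34288476, 1484.47120064]), 'attitude': array([ 5.40062337e-02,  4.42534584e-05, -1.55366522e+00])}
```

View pics/side0.png

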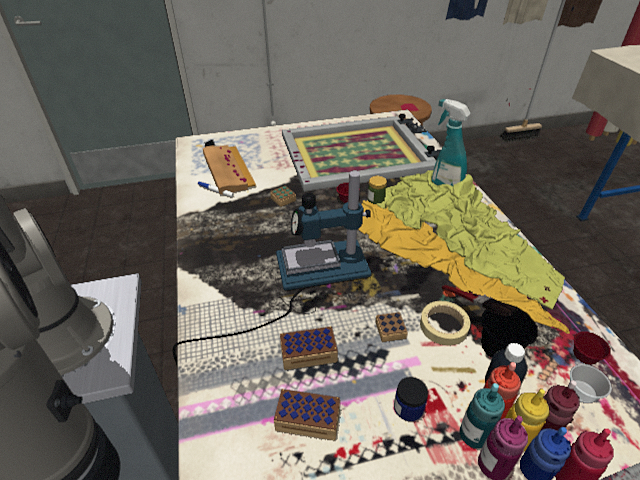

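View pics/top0.png

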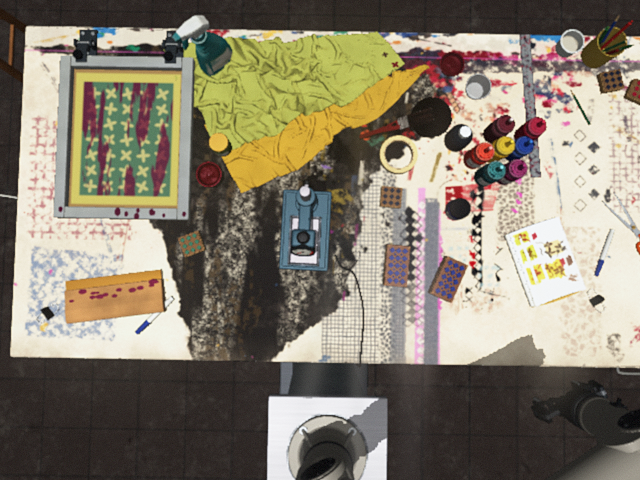

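The side view shows the stand at (320,250) with its knob at (309,200). There are two look-alike blocks, at (308,347) and (308,413), and a jar at (410,398). In the top view the stand is at (305,230). The leftmost block, which is the one I want, is at (397,265), and the other is at (448,278). Next I'll measure these.

```bash
cat > h.py <<'E'
from bench import *
import cv2,numpy as np
from scipy.spatial.transform import Rotation as Ro
def RT(n):
    m=camera_model(n); return m,Ro.from_euler('xyz',m['attitude']).as_matrix(),np.array(m['eye'])
def cloud(n,d):
    m,R,e=RT(n); v,u=np.mgrid[0:480,0:640]
    P=np.stack([(u-m['cx'])/m['fx']*d,-(v-m['cy'])/m['fy']*d,-d],-1)
    return P@R.T+e
def ray(n,uv,z):
    m,R,e=RT(n); uv=np.atleast_2d(uv).astype(float)
    r=np.stack([(uv[:,0]-m['cx'])/m['fx'],-(uv[:,1]-m['cy'])/m['fy'],-np.ones(len(uv))],-1)@R.T
    return e+r*((z-e[2])/r[:,2])[:,None]
def goal(p,yaw):
    """shift (units) and twist (units) from the sensed pose"""
    s=sense(); R=Ro.from_euler('xyz',s['tool_rot']).as_matrix()
    sh=R.T@(np.array(p)-s['eef_pos'])/800
    y=s['tool_rot'][2]; dy=(yaw-y+np.pi/2)%np.pi-np.pi/2
    return sh.round(4),round(-np.degrees(dy)/60,4)
E
python3 - <<'E'
from h import *
d=np.load('top_d.npy');P=cloud('top',d);p=cv2.imread('pics/top0.png')
def rect(mask,name,ctr=None):
    c,_=cv2.findContours(mask.astype(np.uint8),cv2.RETR_EXTERNAL,cv2.CHAIN_APPROX_NONE)
    for k in c:
        if cv2.contourArea(k)>60:
            q=P[k[:,0,1],k[:,0,0]][:,:2].astype(np.float32); r=cv2.minAreaRect(q)
            print(name,k[:,0].mean(0).round(),np.round(r[0]+r[1]+(r[2],),1))
x,y,z=P[...,0],P[...,1],P[...,2]
print('table z', np.median(z[(abs(x-350)<30)&(abs(y-150)<100)]))
roi=np.zeros((480,640),bool);roi[225:310,370:480]=1
rect(roi&(z>35)&(z<55),'blk')
roi=np.zeros((480,640),bool);roi[170:290,265:345]=1
rect(roi&(z>13),'base'); 
for lo,hi in((13,30),(30,60),(60,150),(150,200),(200,260),(260,300)):
    m=roi&(z>lo)&(z<=hi); print(lo,m.sum(),np.round([x[m].min(),x[m].max(),y[m].min(),y[m].max(),np.median(x[m]),np.median(y[m]),np.median(z[m])],1) if m.any() else '')
b=ray('top',[[397,265]],45);print(b)
s=np.load('side_d.npy');Q=cloud('side',s)
for lab,I,cam in(('top',p,P),('side',cv2.imread('pics/side0.png'),Q)):
    g=I.max(-1)<40; X,Y,Z=cam[...,0],cam[...,1],cam[...,2]
    m=g&(Z>150)&(Z<260)&(X>300)&(X<800)&(abs(Y-70)<100);print(lab,'dark',m.sum(),np.round(cam[m].min(0)),np.round(cam[m].max(0)),np.round(np.median(cam[m],0),1))
    cv2.imwrite(f'pics/{lab}z.png',cv2.resize(I[170:290,265:345] if lab=='top' else I[160:300,260:400],None,fx=5 if lab=='top' else 4.2,fy=5 if lab=='top' else 4.2,interpolation=cv2.INTER_CUBIC))
# plate
X,Y,Z=Q[...,0],Q[...,1],Q[...,2]
for i in range(240,272,3): print(i,[int(a) for a in Z[i,285:345:5].round()])
E
```

```text
table z -0.9078636087438099
blk [448. 279.] [ 470.3 -310.9   62.4  109.5   66.1]
blk [396. 266.] [ 503.6 -173.3   61.2  109.9   85.3]
base [306. 229.] [597.7  71.2 131.5 220.6  88. ]
13 1658 [485.9 758.1 -33.8 156.8 611.8  52.1  19.4]
30 831 [499.  682.7  23.4 121.  562.6  57.5  41.1]
60 119 [523.4 707.7  46.3 102.6 530.5  71.5 137.2]
150 915 [530.9 707.1  44.  102.8 598.2  69.4 168.5]
200 197 [550.  677.4  57.1  86.2 570.8  69.9 220.3]
260 49 [656.  676.9  57.   79.5 665.8  68.3 261.9]
[[ 505.40561714 -174.22696687   45.        ]]
top dark 134 [535.  44. 150.] [707. 100. 224.] [546.9  70.6 174.8]
side dark 331 [534.  40. 150.] [708. 100. 223.] [560.6  58.6 198.5]
240 [1, 0, 0, 0, 84, 92, 85, -1, 43, 44, 0, 1]
243 [-1, 1, 1, -1, 84, 86, 84, 42, 37, 44, 21, 21]
246 [44, 44, 43, 41, 39, 81, 40, 38, 39, 40, 22, 19]
249 [42, 41, 40, 39, 38, 40, 40, 42, 42, 38, 44, 34]
252 [38, 39, 38, 39, 41, 38, 42, 43, 38, 38, 45, 35]
255 [45, 42, 40, 41, 40, 39, 39, 42, 39, 40, 41, 30]
258 [45, 39, 37, 41, 43, 40, 39, 41, 41, 40, 39, 19]
261 [46, 41, 42, 39, 41, 40, 40, 42, 41, 40, 45, 45]
264 [46, 41, 38, 42, 39, 40, 47, 45, 40, 40, 38, 34]
267 [32, 43, 44, 44, 42, 40, 39, 34, 34, 22, 20, 20]
270 [23, 39, 40, 36, 30, 23, 21, 17, 24, 20, 19, 24]
```

View pics/sidez.png

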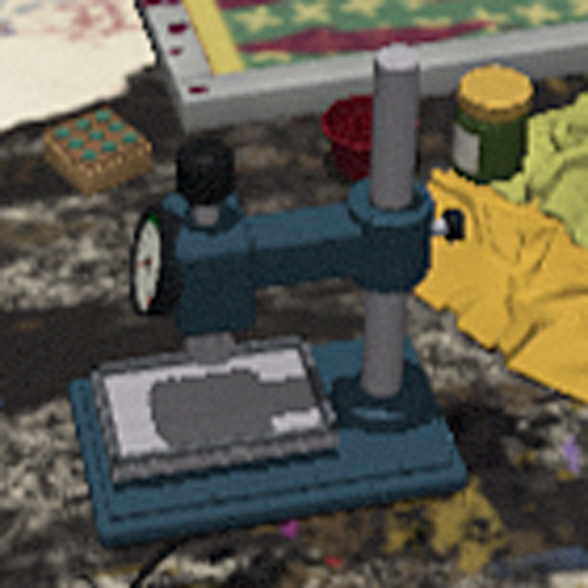

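View pics/topz.png

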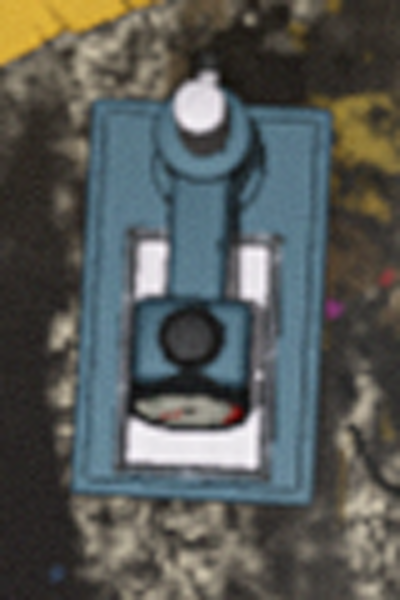

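The side crop shows the knob top at about (205,150), the dial seen edge-on, and the plate inside its rim. In the top crop the knob centre is at (190,335), the column top at (200,103), and the base corners at (97,100), (330,112), (310,502) and (75,490).

```bash
python3 - <<'E'
from h import *
t=lambda a:np.array(a)/5+[265,170]-0.4
s=lambda a:np.array(a)/4.2+[260,160]-0.4
c=ray('top',t([[97,100],[330,112],[310,502],[75,490]]),22);print(c.round(1))
v=(c[0]-c[3]+c[1]-c[2])[:2];yaw=np.arctan2(v[1],v[0]);w=(c[0]-c[1]+c[3]-c[2])[:2]
print('yaw',yaw,np.arctan2(-w[0],w[1]),'origin',c.mean(0)[:2]-30*np.array([np.cos(yaw),np.sin(yaw)]))
for z in(218,222,226):print('knob',z,ray('top',t([[190,335]]),z)[0].round(1),ray('side',s([[206,148]]),z)[0].round(1))
print('col',ray('top',t([[200,103]]),262)[0].round(1),ray('side',s([[398,55]]),262)[0].round(1))
# rim outer corners front in top: (118,468),(265,478) at z~45
print('rim',ray('top',t([[118,468],[265,480],[280,235],[130,225]]),45).round(1))
d=np.load('top_d.npy');P=cloud('top',d);Q=cloud('side',np.load('side_d.npy'))
a=P[170+64:170+71,265+35:265+41].reshape(-1,3);print('knobtop',np.median(a,0),)
m=(Q[...,2]>30)&(Q[...,2]<60)&(abs(Q[...,1]-60)<28)&(abs(Q[...,0]-560)<50);q=Q[m];print('plate side',np.median(q[:,2]),m.sum())
q=P[170+87:170+92,265+27:265+51].reshape(-1,3);print('plate top',np.median(q,0),q[:,2].std())
# block in side via top-face contour
p=cv2.imread('pics/side0.png')
for z0,x0,y0 in((45,504,-173),):
    m=(abs(Q[...,2]-43)<7)&(abs(Q[...,0]-x0)<75)&(abs(Q[...,1]-y0)<60);r=cv2.minAreaRect(Q[m][:,:2].astype(np.float32));print('blk side',r,np.median(Q[m],0))
m=(abs(P[...,2]-43)<10)&(abs(P[...,0]-504)<75)&(abs(P[...,1]+173)<50);print(P[m].mean(0))
print(goal([503.6,-173.3,200],np.radians(-4.7)))
E
```

```text
[[702.9 128.5  22. ]
 [698.6   2.9  22. ]
 [488.9  10.3  22. ]
 [493.1 136.   22. ]]
yaw -0.0354022538928902 -0.034209594993669594 origin [565.90982917  70.48161772]
knob 218 [567.2  70.7 218. ] [568.7  70.3 218. ]
knob 222 [566.9  70.6 222. ] [567.5  64.7 222. ]
knob 226 [566.7  70.5 226. ] [566.3  59.2 226. ]
col [669.5  67.  262. ] [669.   64.5 262. ]
rim [[505.2 112.   45. ]
 [500.3  34.6  45. ]
 [629.7  28.8  45. ]
 [633.6 108.2  45. ]]
knobtop [566.08481895  70.82997172 219.99084069]
plate side 40.11964414690601 607
plate top [516.98041578  72.13530879  39.58898002] 3.1210114130107387
blk side ((506.2751770019531, -177.134033203125), (64.08033752441406, 108.41654968261719), 86.3405532836914) [ 505.2998273  -180.24677329   42.07256718]
[ 503.29601315 -172.79233564   41.51790804]
(array([ 0.4852, -0.2307,  0.0696]), np.float64(0.4822))
```

```bash
python3 -c "
from h import *
print(goal([567,70.5,300],-0.035))"
```

```text
(array([ 0.6825, -0.4763, -0.0549]), np.float64(0.4373))
```

>>> jog_arm(slide=[[0.04,-0.028,-0.055],[0.09,-0.063,-0.055],[0.14,-0.098,-0.055],[0.18,-0.126,-0.055],[0.22,-0.154,-0.055],[0.26,-0.182,-0.055],[0.3,-0.21,-0.055],[0.34,-0.238,-0.055],[0.34,-0.238,-0.055]], twist=[0.1,0.2,0.3,0.4,0.437,0.437,0.437,0.437,0.437], fingers=[1,1,1,1,1,1,1,1,1], squeeze=60)

```text
time_s: 0.85
eef_pos: [398.7, -208.9, 300.2]
tool_rot: [-3.138, -0.002, -0.024]
wrist_force: [0.8, 0.3, 0.1]
width: 85.2
gripper_force: 0.0
```

```bash
python3 -c "
from h import *
print(goal([567,70.5,300],-0.035))"
```

```text
(array([ 0.2019, -0.3541,  0.002 ]), np.float64(0.0104))
```

>>> jog_arm(slide=[[0.025,-0.044,0],[0.05,-0.088,0],[0.075,-0.132,0],[0.1,-0.176,0],[0.125,-0.22,0],[0.15,-0.264,0],[0.175,-0.308,0],[0.202,-0.354,0.0],[0.202,-0.354,0.0],[0.202,-0.354,0.0]], twist=[0.01,0.01,0.01,0.01,0.01,0.01,0.01,0.01,0.01,0.01], fingers=[1,1,1,1,1,1,1,1,0.5,0.3])

```text
time_s: 1.68
eef_pos: [566.9, 64.9, 298.9]
tool_rot: [-3.14, 0.003, -0.039]
wrist_force: [-0.2, -0.3, 0.5]
width: 64.0
gripper_force: 0.0
```

```bash
python3 -c "
from h import *
print(goal([567,70.5,211],-0.035),sense()['tool_rot'])"
```

```text
(array([ 0.0002, -0.0068,  0.1098]), np.float64(-0.0034)) [-3.13970738e+00  2.66721512e-03 -3.85328997e-02]
```

>>> jog_arm(slide=[[0,0,0.02],[0,0,0.04],[0,0,0.04],[0,0,0.04]], twist=[0,0,0,0], fingers=[0.4,0.4,0.4,0.4])

```text
time_s: 2.02
eef_pos: [566.0, 59.0, 267.5]
tool_rot: [3.14, 0.003, -0.048]
wrist_force: [0.2, 0.8, 0.9]
width: 60.0
gripper_force: 0.0
```

```bash
python3 -c "
from h import *
print(goal([567,70.5,211],-0.035),sense()['eef_pos'],sense()['width'])"
```

```text
(array([ 0.0007, -0.0145,  0.0705]), np.float64(-0.0122)) [566.00383074  58.99932613 267.4526809 ] 60.038946219420716
```

>>> jog_arm(slide=[[0,0,0],[0,0,0],[0,0,0]], twist=[0,0,0], fingers=[0.4,0.4,0.4])

```text
time_s: 2.27
eef_pos: [567.4, 60.8, 269.5]
tool_rot: [-3.141, -0.002, -0.046]
wrist_force: [0.5, -0.3, -0.1]
width: 59.2
gripper_force: 0.0
```

```bash
python3 -c "
from h import *
for i in range(2): s=sense();print(s['eef_pos'],s['tool_rot'],s['joint_positions'],s['dq'].round(3),s['joint_torque'].round(2)); capture('side')
print(goal([567,70.5,211],-0.035))"
```

```text
[567.40472452  60.84369021 269.50446849] [-3.14145525e+00 -2.09719662e-03 -4.58054064e-02] [ 0.15505117  0.37631066 -0.40964285  1.41815309  0.15019633  1.37580331
 -1.87435859] [-0.004  0.004 -0.004  0.002  0.001 -0.002  0.001] [ 9.000e-02 -3.925e+01 -3.330e+00 -2.305e+01  2.000e-02  0.000e+00
  0.000e+00]
[567.38517059  60.96037673 269.34731612] [-3.14144472e+00 -1.93265644e-03 -4.55817858e-02] [ 0.15488109  0.3764916  -0.40968834  1.41830143  0.15022993  1.37565146
 -1.87437557] [-0.003  0.003 -0.001  0.004 -0.002 -0.003 -0.001] [ 8.000e-02 -3.935e+01 -3.350e+00 -2.311e+01  2.000e-02 -0.000e+00
  0.000e+00]
(array([-0.001 , -0.0118,  0.0727]), np.float64(-0.0099))
```

>>> jog_arm(slide=[[0,-0.012,0],[0,-0.012,0],[0,-0.012,0.015],[0,-0.012,0.03],[0,-0.012,0.045],[0,-0.012,0.06],[0,-0.012,0.073],[0,-0.012,0.073],[0,-0.012,0.073]], twist=[-0.01,-0.01,-0.01,-0.01,-0.01,-0.01,-0.01,-0.01,-0.01], fingers=[0.4,0.4,0.4,0.4,0.4,0.4,0.4,0.4,0.4])

```text
time_s: 3.12
eef_pos: [567.1, 71.0, 209.4]
tool_rot: [3.142, 0.001, -0.034]
wrist_force: [-0.1, 0.6, -0.3]
width: 59.6
gripper_force: 0.0
```

```bash
python3 -c "
from h import *
p,d=capture('side');cv2.imwrite('pics/side1z.png',cv2.resize(p[140:290,230:400],None,fx=4,fy=4,interpolation=cv2.INTER_CUBIC))
print(goal([567,70.5,211],-0.035))"
```

```text
(array([-0.0008,  0.0007, -0.001 ]), np.float64(0.0007))
```

View pics/side1z.png

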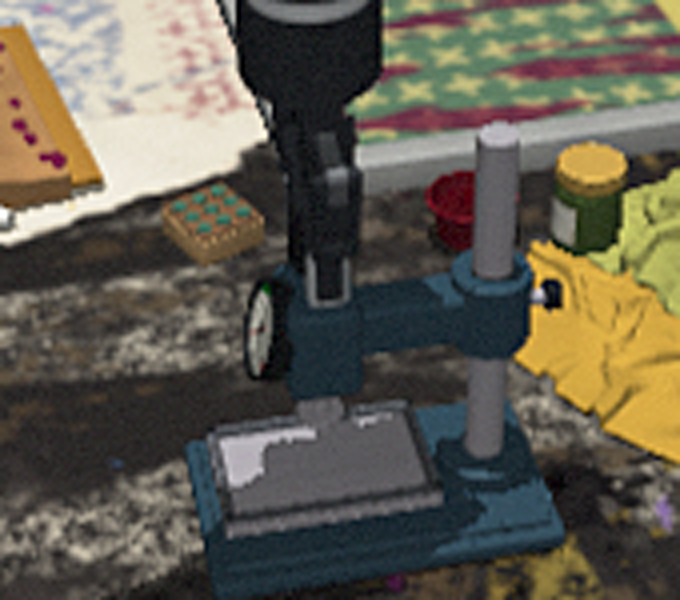

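The crop shows the fingers around the knob at about (325,270), with the tips clear of the housing. I'll close on it and lift.

>>> jog_arm(slide=[[0,0,0],[0,0,0],[0,0,0],[0,0,0],[0,0,0],[0,0,0]], twist=[0,0,0,0,0,0], fingers=[-1,-1,-1,-1,-1,-1], squeeze=80)

```text
time_s: 3.67
eef_pos: [567.9, 70.1, 210.6]
tool_rot: [3.141, -0.002, -0.035]
wrist_force: [0.1, -2.1, 2.7]
width: 27.5
gripper_force: 78.6
```

>>> jog_arm(slide=[[0,0,-0.01],[0,0,-0.02],[0,0,-0.03],[0,0,-0.04],[0,0,-0.05],[0,0,-0.06],[0,0,-0.07],[0,0,-0.075],[0,0,-0.075],[0,0,-0.075]], twist=[0,0,0,0,0,0,0,0,0,0], fingers=[-1,-1,-1,-1,-1,-1,-1,-1,-1,-1])

```text
time_s: 4.5
eef_pos: [567.9, 70.1, 267.0]
tool_rot: [3.141, 0.002, -0.035]
wrist_force: [6.0, -0.6, -10.9]
width: 27.7
gripper_force: 80.7
```

>>> jog_arm(slide=[[0,0,0],[0,0,0],[0,0,0],[0,0,0],[0,0,-0.03],[0,0,-0.07],[0,0,-0.09],[0,0,-0.09],[0,0,-0.09]], twist=[0,0,0,0,0,0,0,0,0], fingers=[0.5,0.5,0.5,0.5,0.5,0.5,0.8,1,1])

```text
time_s: 5.25
eef_pos: [567.8, 71.3, 343.5]
tool_rot: [-3.141, -0.003, -0.034]
wrist_force: [-0.7, 0.8, -0.7]
width: 85.5
gripper_force: 0.0
```

```bash
python3 -c "
from h import *
print(goal([460.5,-170.5,180],-0.077))
p,d=capture('side');P=cloud('side',d);m=(p.max(-1)<45)&(P[...,2]>180)&(P[...,2]<300)&(abs(P[...,0]-567)<25)&(abs(P[...,1]-60)<25);print(m.sum(),np.percentile(P[m][:,2],[2,10,50,90,98]).round())
p,d=capture('top');P=cloud('top',d);m=(abs(P[...,2]-43)<9)&(abs(P[...,0]-504)<80)&(abs(P[...,1]+173)<55);print(P[m].mean(0),cv2.minAreaRect(P[m][:,:2].astype(np.float32)))"
```

```text
(array([-0.1243,  0.3068,  0.2037]), np.float64(0.0407))
332 [189. 210. 254. 275. 277.]
[ 503.19977021 -172.76656013   41.65515705] ((503.5033264160156, -172.89956665039062), (61.72129440307617, 109.55064392089844), 85.69193267822266)
```

>>> jog_arm(slide=[[-0.02,0.05,0.03],[-0.04,0.1,0.06],[-0.06,0.15,0.09],[-0.08,0.2,0.12],[-0.1,0.25,0.16],[-0.115,0.285,0.19],[-0.124,0.307,0.204],[-0.124,0.307,0.204],[-0.124,0.307,0.204],[-0.124,0.307,0.204]], twist=[0.02,0.041,0.041,0.041,0.041,0.041,0.041,0.041,0.041,0.041], fingers=[1,1,1,1,1,1,1,1,1,1])

```text
time_s: 6.18
eef_pos: [457.8, -171.8, 176.9]
tool_rot: [-3.14, 0.004, -0.081]
wrist_force: [0.2, 0.4, 0.1]
width: 85.3
gripper_force: 0.0
```

>>> jog_arm(slide=[[0,0,0],[0,0,0],[0,0,0]], twist=[0,0,0], fingers=[1,1,1])

```text
time_s: 6.43
eef_pos: [461.0, -169.7, 179.5]
tool_rot: [-3.141, -0.002, -0.074]
wrist_force: [-0.4, -0.0, 0.2]
width: 85.5
gripper_force: 0.0
```

```bash
python3 -c "
from h import *
print(sense()['eef_pos'],goal([459.6,-169.6,34],-0.08))"
```

```text
[ 460.98478317 -169.7147846   179.48654481] (array([-0.0021,  0.    ,  0.1819]), np.float64(0.0053))
```

>>> jog_arm(slide=[[0,0,0.045],[0,0,0.09],[0,0,0.13],[0,0,0.16],[-0.001,0,0.182],[-0.001,0,0.182],[-0.001,0,0.182]], twist=[0.005,0.005,0.005,0.005,0.005,0.005,0.005], fingers=[1,1,1,1,1,1,1], squeeze=60)

```text
time_s: 7.02
eef_pos: [459.1, -170.3, 33.0]
tool_rot: [-3.141, 0.001, -0.081]
wrist_force: [0.3, -0.0, -0.3]
width: 85.8
gripper_force: 0.0
```

>>> jog_arm(slide=[[0,0,0],[0,0,0],[0,0,0],[0,0,0],[0,0,0],[0,0,-0.01],[0,0,-0.03],[0,0,-0.06],[0,0,-0.08],[0,0,-0.08]], twist=[0,0,0,0,0,0,0,0,0,0], fingers=[-1,-1,-1,-1,-1,-1,-1,-1,-1,-1])

```text
time_s: 7.85
eef_pos: [461.2, -172.0, 100.5]
tool_rot: [3.14, -0.007, -0.083]
wrist_force: [1.8, -0.2, -2.9]
width: 60.9
gripper_force: 66.3
```

```bash
python3 -c "
from h import *
p,d=capture('side');cv2.imwrite('pics/side2.png',p[130:430,150:550])
o=np.array([567,70.7]);u=np.array([np.cos(.035),-np.sin(.035)])
print(sense()['eef_pos'],sense()['width'],goal(list(o-u*150)+[140],-0.035), o-u*150)"
```

```text
[ 460.03004168 -171.68165996   98.76263416] 60.87664810843463 (array([-0.079 , -0.304 , -0.0522]), np.float64(-0.0459)) [417.09186562  75.94892819]
```

View pics/side2.png

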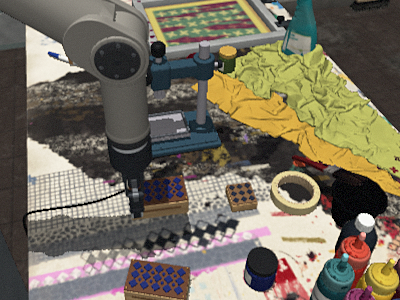

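The block is held level by its robot-side end, with the hand at (137,190). The head is raised. I'll carry the block in front of the nest.

>>> jog_arm(slide=[[-0.02,-0.035,-0.01],[-0.04,-0.075,-0.01],[-0.055,-0.115,-0.01],[-0.07,-0.155,-0.01],[-0.079,-0.195,-0.01],[-0.079,-0.235,-0.01],[-0.079,-0.275,-0.01],[-0.079,-0.304,-0.01],[-0.079,-0.304,-0.01],[-0.079,-0.304,-0.01]], twist=[-0.046,-0.046,-0.046,-0.046,-0.046,-0.046,-0.046,-0.046,-0.046,-0.046], fingers=[-1,-1,-1,-1,-1,-1,-1,-1,-1,-1])

```text
time_s: 8.73
eef_pos: [414.6, 77.7, 103.9]
tool_rot: [3.142, 0.003, -0.03]
wrist_force: [-0.5, -0.7, -2.3]
width: 61.0
gripper_force: 67.0
```

>>> jog_arm(slide=[[0,0,0],[0,0,0],[0,0,0],[0,0,0]], twist=[0,0,0,0], fingers=[-1,-1,-1,-1])

```text
time_s: 9.07
eef_pos: [415.9, 75.1, 104.8]
tool_rot: [3.141, 0.001, -0.037]
wrist_force: [1.1, -0.1, -3.1]
width: 60.8
gripper_force: 67.0
```

```bash
python3 -c "
from h import *
p,d=capture('top');P=cloud('top',d);np.save('t2.npy',d);cv2.imwrite('pics/top2z.png',cv2.resize(p[160:340,230:390],None,fx=3.3,fy=3.3,interpolation=cv2.INTER_CUBIC))
o=np.array([567,70.7]);u=np.array([np.cos(.035),-np.sin(.035)])
print(sense()['eef_pos'],sense()['tool_rot'],goal(list(o-u*90)+[100],-0.035), o-u*90)"
```

```text
[416.02640124  75.35183513 104.92384801] [ 3.14123090e+00  3.34545297e-04 -3.67644891e-02] (array([ 0.0763, -0.0009,  0.0061]), np.float64(-0.0017)) [477.05511937  73.84935691]
```

View pics/top2z.png

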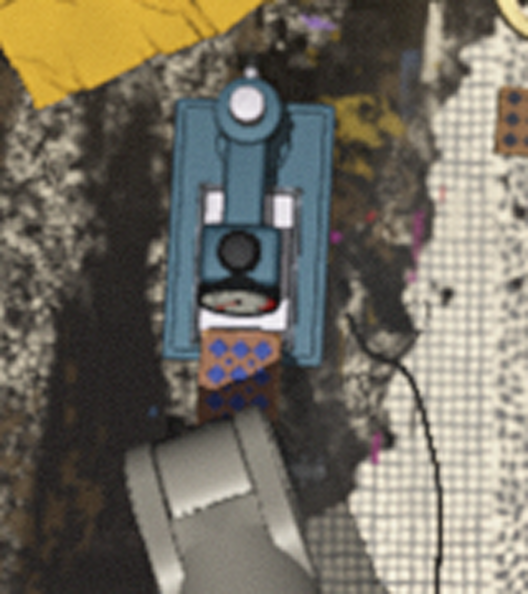

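The block is held in front of the nest. Its far edge runs from (203,335) to (278,330), and the inside of the nest spans columns 200 to 288.

```bash
python3 -c "
from h import *
t=lambda a:np.array(a)/3.3+[230,160]-.35
o=np.array([567,70.7]);u=np.array([np.cos(.035),-np.sin(.035)]);n=np.array([-u[1],u[0]])
for q,z in(([[203,335],[278,331],[202,388]],116),([[202,190],[294,190],[200,326],[288,326]],43)):
  r=ray('top',t(q),z)[:,:2]-o;print((r@u).round(1),(r@n).round(1))
"
```

```text
[-57.7 -51.7 -97.8] [ 28.3 -28.4  26.8]
[ 58.5  62.4 -50.4 -46.7] [ 38.9 -34.8  34.5 -35.7]
```

>>> jog_arm(slide=[[0.015,0.0,0.006],[0.03,0.0,0.006],[0.045,0,0.006],[0.06,0,0.006],[0.073,0,0.006],[0.073,0,0.006],[0.073,0,0.006],[0.073,0,0.006]], twist=[0,0,0,0,0,0,0,0], fingers=[-1,-1,-1,-1,-1,-1,-1,-1])

```text
time_s: 9.78
eef_pos: [473.4, 74.1, 100.0]
tool_rot: [3.141, 0.002, -0.035]
wrist_force: [-0.2, 0.6, -3.4]
width: 60.6
gripper_force: 67.0
```

>>> jog_arm(slide=[[0.0,0.0,0.01],[0.0,0.0,0.018],[0,0,0.018],[0,0,0.018]], twist=[0,0,0,0], fingers=[-1,-1,-1,-1])

```text
time_s: 10.12
eef_pos: [473.3, 74.2, 85.0]
tool_rot: [3.141, 0.002, -0.034]
wrist_force: [0.8, -0.7, -4.1]
width: 61.2
gripper_force: 67.0
```

>>> jog_arm(slide=[[0.0,0.0,0.002],[0.0,0.0,0.002],[0,0,0.002]], twist=[0,0,0], fingers=[-1,-1,-1])

```text
time_s: 10.37
eef_pos: [474.5, 74.3, 84.4]
tool_rot: [-3.142, -0.0, -0.035]
wrist_force: [-0.1, -0.2, -3.0]
width: 60.8
gripper_force: 67.0
```

>>> jog_arm(slide=[[0.0,0.0,0.002],[0.0,0.0,0.002],[0,0,0.002]], twist=[0,0,0], fingers=[-1,-1,-1])

```text
time_s: 10.62
eef_pos: [474.4, 74.3, 82.7]
tool_rot: [3.142, 0.0, -0.035]
wrist_force: [0.7, 0.5, -3.4]
width: 60.7
gripper_force: 67.0
```

>>> jog_arm(slide=[[0.0,0.0,0.002],[0.0,0.0,0.002],[0,0,0.002]], twist=[0,0,0], fingers=[-1,-1,-1])

```text
time_s: 10.87
eef_pos: [474.7, 74.4, 81.2]
tool_rot: [-3.141, -0.001, -0.035]
wrist_force: [0.2, -0.2, -2.8]
width: 61.0
gripper_force: 67.1
```

>>> jog_arm(slide=[[0.0,0.0,0.002],[0.0,0.0,0.002],[0,0,0.002]], twist=[0,0,0], fingers=[-1,-1,-1])

```text
time_s: 11.12
eef_pos: [474.7, 74.4, 81.0]
tool_rot: [3.141, -0.001, -0.035]
wrist_force: [-3.5, -0.6, 8.1]
width: 60.8
gripper_force: 68.5
```

>>> jog_arm(slide=[[0.0,0.0,0.002],[0.0,0.0,0.002],[0,0,0.002]], twist=[0,0,0], fingers=[-1,-1,-1])

```text
time_s: 11.37
eef_pos: [474.6, 74.4, 80.8]
tool_rot: [3.14, -0.001, -0.035]
wrist_force: [-8.1, -1.4, 18.9]
width: 60.5
gripper_force: 69.8
```

>>> jog_arm(slide=[[0.0,0.0,-0.0035],[0.0,0.0,-0.0035],[0,0,-0.0035],[0,0,-0.0035],[0,0,-0.0035],[0,0,-0.0035],[0,0,-0.0035]], twist=[0,0,0,0,0,0,0], fingers=[-1,-1,1,1,1,1,1])

```text
time_s: 11.95
eef_pos: [474.5, 74.4, 80.6]
tool_rot: [-3.141, -0.0, -0.035]
wrist_force: [-0.1, 0.4, -0.3]
width: 85.6
gripper_force: 0.0
```

>>> jog_arm(slide=[[0,0,-0.03],[-0.02,0,-0.06],[-0.06,0,-0.08],[-0.1,0,-0.08],[-0.1,0,-0.08]], twist=[0,0,0,0,0], fingers=[1,1,1,1,1])

```text
time_s: 12.37
eef_pos: [387.7, 77.1, 144.0]
tool_rot: [3.138, 0.007, -0.032]
wrist_force: [-0.5, 0.1, -0.4]
width: 85.5
gripper_force: 0.0
```

```bash
python3 -c "
from h import *
print(sense()['eef_pos'],sense()['joint_positions'].round(2))
p,d=capture('side');cv2.imwrite('pics/side3z.png',cv2.resize(p[160:320,230:400],None,fx=3.5,fy=3.5,interpolation=cv2.INTER_CUBIC))
P=cloud('side',d)
hsv=cv2.cvtColor(p,cv2.COLOR_BGR2HSV)
o=np.array([567,70.7]);u=np.array([np.cos(.035),-np.sin(.035)]);n=np.array([-u[1],u[0]])
m=(P[...,2]>83)&(P[...,2]<103)&(abs(P[...,0]-530)<65)&(abs(P[...,1]-70)<45)
r=P[m];print(m.sum(),np.percentile((r[:,:2]-o)@u,[1,50,99]).round(1),np.percentile((r[:,:2]-o)@n,[1,50,99]).round(1),np.median(r[:,2]))
"
```

```text
[387.70103115  77.09532371 143.9909865 ] [ 0.19  0.14 -0.47  2.05  0.08  0.98 -1.92]
762 [-97.1 -50.5   5.5] [-31.5  -4.6  29.2] 87.3145598904132
```

View pics/side3z.png

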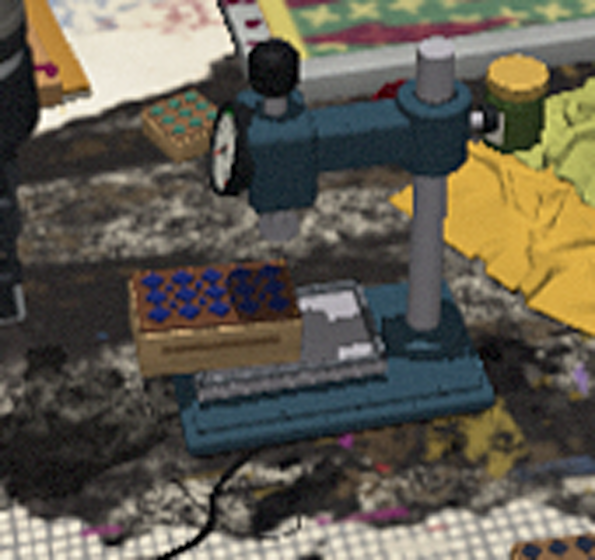

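The block lies level across the front rim with its far end on the plate, centred about 46 mm short. I'll turn the hand 90° and push the block in with the back of the forward finger.

>>> jog_arm(slide=[[0,0,0],[0,0,0]], twist=[0.11,0.22], fingers=[1,1])

```text
time_s: 12.58
eef_pos: [395.2, 77.0, 144.9]
tool_rot: [-3.141, -0.001, -0.271]
wrist_force: [0.9, 1.0, 0.9]
width: 85.6
gripper_force: 0.0
```

```bash
python3 -c "
from h import *
s=sense();print(s['eef_pos'],s['tool_rot'],s['joint_positions'].round(2))"
```

```text
[395.24472377  76.99442075 144.85590061] [-3.14118505e+00 -1.33961776e-03 -2.70796448e-01] [ 0.17  0.14 -0.44  2.04  0.07  0.98 -2.15]
```

>>> jog_arm(slide=[[0,0,0],[0,0,0],[0,0,0],[0,0,0],[0,0,0],[0,0,0],[0,0,0],[0,0,0]], twist=[-0.115,-0.23,-0.345,-0.46,-0.575,-0.69,-0.8,-0.9], fingers=[1,1,1,1,1,1,1,1])

```text
time_s: 13.25
eef_pos: [395.5, 77.1, 144.6]
tool_rot: [-3.142, -0.001, 0.683]
wrist_force: [-0.5, -0.0, 0.7]
width: 85.3
gripper_force: 0.0
```

>>> jog_arm(slide=[[0,0,0],[0,0,0],[0,0,0],[0,0,0],[0,0,0],[0,0,0],[0,0,0],[0,0,0],[0,0,0],[0,0,0]], twist=[-0.115,-0.23,-0.345,-0.46,-0.575,-0.69,-0.78,-0.82,-0.82,-0.82], fingers=[1,1,1,1,1,1,1,1,1,1])

```text
time_s: 14.08
eef_pos: [395.2, 77.1, 144.6]
tool_rot: [3.141, -0.001, 1.534]
wrist_force: [0.0, 0.4, 0.9]
width: 85.4
gripper_force: 0.0
```

```bash
python3 -c "
from h import *
o=np.array([567,70.7]);u=np.array([np.cos(.035),-np.sin(.035)])
s=sense();print(s['eef_pos'],s['tool_rot'],s['joint_positions'].round(2),goal(list(o-u*168)+[74],1.536),o-u*168)"
```

```text
[395.19939814  77.10413763 144.64599164] [ 3.14124935e+00 -6.14145340e-04  1.53443153e+00] [ 0.35  0.16 -0.64  2.03  0.12  0.98 -0.39] (array([-0.0005,  0.0049,  0.0883]), np.float64(-0.0015)) [399.1028895   76.57879957]
```

>>> jog_arm(slide=[[0,0,0.03],[0,0,0.06],[0,0,0.085],[0,0,0.088],[0,0,0.088],[0,0,0.088]], twist=[0,0,0,0,0,0], fingers=[1,1,1,1,1,1])

```text
time_s: 14.58
eef_pos: [395.3, 77.4, 74.9]
tool_rot: [3.141, -0.001, 1.536]
wrist_force: [-0.3, -0.3, -0.5]
width: 85.3
gripper_force: 0.0
```

```bash
python3 -c "
from h import *
s=sense();print(s['eef_pos'])
p,d=capture('side');cv2.imwrite('pics/side4z.png',cv2.resize(p[200:320,180:380],None,fx=3.5,fy=3.5,interpolation=cv2.INTER_CUBIC))"
```

```text
[395.29499838  77.41360114  74.93000502]
```

View pics/side4z.png

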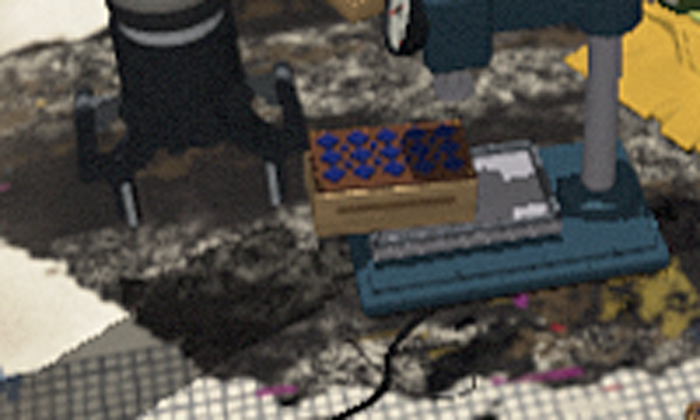

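The forward finger, tip at (275,205), stands just short of the block's end face at (312,190). I'll push in steps.

>>> jog_arm(slide=[[0,0.01,0],[0,0.018,0],[0,0.026,0],[0,0.034,0],[0,0.042,0],[0,0.05,0],[0,0.056,0],[0,0.056,0],[0,0.056,0]], twist=[0,0,0,0,0,0,0,0,0], fingers=[1,1,1,1,1,1,1,1,1])

```text
time_s: 15.38
eef_pos: [440.1, 75.7, 74.4]
tool_rot: [3.14, -0.0, 1.536]
wrist_force: [-0.2, -0.6, -0.2]
width: 85.7
gripper_force: 0.0
```

```bash
cat >> h.py <<'E'
def blk(n):
    p,d=capture(n);P=cloud(n,d);o=np.array([567,70.7]);u=np.array([np.cos(.035),-np.sin(.035)]);w=np.array([-u[1],u[0]])
    h=cv2.cvtColor(p,cv2.COLOR_BGR2HSV)
    blue=(h[...,0]>105)&(h[...,0]<135)&(h[...,1]>110)
    brown=(h[...,0]<14)&(h[...,1]>70)
    m=(blue|brown)&(P[...,2]>78)&(P[...,2]<104)&(abs(P[...,0]-540)<85)&(abs(P[...,1]-70)<45)
    r=P[m];X=(r[:,:2]-o)@u;Y=(r[:,:2]-o)@w
    A=np.c_[X,Y,np.ones(len(X))];c=np.linalg.lstsq(A,r[:,2],rcond=None)[0]
    print(n,m.sum(),'x',np.percentile(X,[1,50,99]).round(1),'y',np.percentile(Y,[1,50,99]).round(1),'z',np.median(r[:,2]).round(1),'slope',c.round(3))
    s=sense();print('tcp x',((s['eef_pos'][:2]-o)@u).round(1),s['wrist_force'].round(1))
    return p,d
E
python3 -c "
from h import *
blk('side');blk('top')"
```

```text
side 569 x [-65.  -12.9  39.2] y [-31.5  -5.7  29.9] z 85.9 slope [-5.1000e-02  1.7000e-02  8.5186e+01]
tcp x -127.3 [-0.1 -0.2  0.2]
top 160 x [-67.6 -49.2  38.4] y [-28.1  -7.9  32.5] z 85.9 slope [-5.0000e-02  2.7000e-02  8.4104e+01]
tcp x -127.5 [-0.1  0.5 -0.1]
```

>>> jog_arm(slide=[[0,0.004,0],[0,0.008,0],[0,0.012,0],[0,0.014,0],[0,0.015,0],[0,0.015,0],[0,0.015,0]], twist=[0,0,0,0,0,0,0], fingers=[1,1,1,1,1,1,1])

```text
time_s: 16.07
eef_pos: [451.9, 75.2, 74.5]
tool_rot: [3.14, -0.0, 1.536]
wrist_force: [-0.1, -0.6, -0.1]
width: 85.3
gripper_force: 0.0
```

```bash
python3 -c "
from h import *
blk('side');blk('top')"
```

```text
side 573 x [-55.5  -1.4  50.1] y [-31.4  -5.1  29.7] z 83.1 slope [-3.000e-03  1.400e-02  8.322e+01]
tcp x -115.3 [-0.3 -0.3  0.7]
top 101 x [-57.5 -42.1  46.4] y [-26.8 -13.4  31.3] z 82.6 slope [ 1.0000e-03 -0.0000e+00  8.2935e+01]
tcp x -115.4 [ 0.   0.1 -0.4]
```

The block has dropped into the nest and lies flat and centred. I'll retreat, shut the fingers and go above the knob, then push the head down with the fingertips.

>>> jog_arm(slide=[[0,-0.03,0],[0,-0.07,0],[0,-0.08,-0.04],[0,-0.08,-0.09],[0,-0.08,-0.14],[0,-0.08,-0.19],[0,-0.08,-0.24],[0,-0.08,-0.29],[0,-0.08,-0.335],[0,-0.08,-0.335]], twist=[0,0,0,0,0,0,0,0,0,0], fingers=[1,1,1,1,1,-1,-1,-1,-1,-1])

```text
time_s: 17.0
eef_pos: [391.0, 78.5, 349.6]
tool_rot: [3.126, -0.001, 1.536]
wrist_force: [1.0, 1.0, 0.9]
width: 25.4
gripper_force: 0.0
```

>>> jog_arm(slide=[[0,0.03,0],[0,0.075,0],[0,0.12,0],[0,0.165,0],[0,0.2,0],[0,0.22,0],[0,0.22,0],[0,0.22,0],[0,0.22,0]], twist=[0,0,0,0,0,0,0,0,0], fingers=[-1,-1,-1,-1,-1,-1,-1,-1,-1])

```text
time_s: 17.75
eef_pos: [562.3, 71.8, 342.3]
tool_rot: [-3.141, -0.0, 1.537]
wrist_force: [-0.4, 0.4, -0.2]
width: -0.1
gripper_force: 0.0
```

```bash
python3 -c "
from h import *
s=sense();print(s['eef_pos'],s['width'],s['wrist_force'],goal([567,70.6,308],1.536))"
```

```text
[562.26956503  71.81399739 342.2583302 ] -0.10484880593616776 [-0.44982542  0.37225529 -0.17537297] (array([-0.0013,  0.006 ,  0.0428]), np.float64(0.0011))
```

>>> jog_arm(slide=[[0,0.006,0.02],[0,0.006,0.04],[0,0.006,0.046],[0,0.006,0.053],[0,0.006,0.06],[0,0.006,0.067],[0,0.006,0.074],[0,0.006,0.074],[0,0.006,0.074]], twist=[0,0,0,0,0,0,0,0,0], fingers=[-1,-1,-1,-1,-1,-1,-1,-1,-1])

```text
time_s: 18.5
eef_pos: [568.2, 71.1, 282.7]
tool_rot: [3.141, -0.0, 1.536]
wrist_force: [0.0, 0.1, -0.6]
width: 0.0
gripper_force: 0.0
```

```bash
cat > f.py <<'E'
from h import *
F=[];Z=[]
for i in range(3):
    s=sense();F.append(s['wrist_force']);Z.append(s['eef_pos'][2]);capture('side')
print(np.mean(F,0).round(2),np.mean(Z).round(2),s['eef_pos'].round(1))
E
python3 f.py
```

```text
[0.38 0.32 0.07] 282.77 [568.3  71.1 282.8]
```

>>> jog_arm(slide=[[0,0,0.004],[0,0,0.008],[0,0,0.012],[0,0,0.016],[0,0,0.02],[0,0,0.024]], twist=[0,0,0,0,0,0], fingers=[-1,-1,-1,-1,-1,-1])

```text
time_s: 19.15
eef_pos: [568.5, 71.1, 263.9]
tool_rot: [3.14, -0.0, 1.536]
wrist_force: [0.6, -0.8, 3.6]
width: 0.0
gripper_force: 1.8
```

```bash
python3 - <<'E'
from h import *
exec(open('f.py').read())
p,d=capture('side');P=cloud('side',d)
cv2.imwrite('pics/side5z.png',cv2.resize(p[150:300,240:400],None,fx=3.7,fy=3.7,interpolation=cv2.INTER_CUBIC))
E
```

```text
[0.46 0.02 2.2 ] 263.32 [568.   71.1 263.1]
```

View pics/side5z.png

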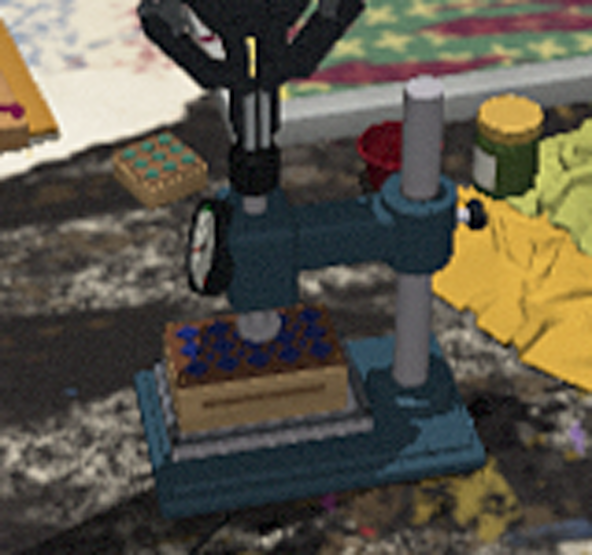

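The foot hangs a few millimetres above the block's middle, near (262,335). From here I'll go by force.

>>> jog_arm(slide=[[0,0,0.001],[0,0,0.002],[0,0,0.003],[0,0,0.004],[0,0,0.005]], twist=[0,0,0,0,0], fingers=[-1,-1,-1,-1,-1])

```text
time_s: 19.77
eef_pos: [567.6, 71.0, 259.9]
tool_rot: [-3.141, 0.0, 1.536]
wrist_force: [-1.6, -1.2, 3.4]
width: 0.3
gripper_force: 1.6
```

>>> jog_arm(slide=[[0,0,0.001],[0,0,0.002],[0,0,0.003]], twist=[0,0,0], fingers=[-1,-1,-1])

```text
time_s: 20.02
eef_pos: [567.7, 71.0, 257.3]
tool_rot: [-3.141, 0.0, 1.536]
wrist_force: [-1.5, -1.0, 3.3]
width: -0.3
gripper_force: 1.6
```

>>> jog_arm(slide=[[0,0,0.001],[0,0,0.002],[0,0,0.003]], twist=[0,0,0], fingers=[-1,-1,-1])

```text
time_s: 20.27
eef_pos: [567.8, 71.1, 254.9]
tool_rot: [-3.141, 0.0, 1.536]
wrist_force: [-1.6, -0.3, 2.6]
width: 0.2
gripper_force: 1.6
```

```bash
python3 f.py
```

```text
[-1.27 -0.48  2.45] 254.83 [568.   71.1 254.8]
```

>>> jog_arm(slide=[[0,0,0.001],[0,0,0.002]], twist=[0,0], fingers=[-1,-1])

```text
time_s: 20.58
eef_pos: [568.2, 71.1, 253.6]
tool_rot: [3.141, -0.0, 1.536]
wrist_force: [-1.0, -0.3, 2.5]
width: 0.0
gripper_force: 1.6
```

>>> jog_arm(slide=[[0,0,0.001],[0,0,0.002]], twist=[0,0], fingers=[-1,-1])

```text
time_s: 20.75
eef_pos: [568.2, 71.1, 252.2]
tool_rot: [3.141, -0.0, 1.536]
wrist_force: [-1.8, -1.1, 6.1]
width: -0.1
gripper_force: 2.7
```

```bash
python3 f.py
```

```text
[-1.19 -0.34  5.  ] 252.16 [568.1  71.1 252.1]
```

Contact came at TCP z ≈ 253, where the force rose by about 2.5 N. I'll go about 4.5 mm further in small steps.

>>> jog_arm(slide=[[0,0,0.001],[0,0,0.002]], twist=[0,0], fingers=[-1,-1])

```text
time_s: 21.07
eef_pos: [568.2, 71.1, 250.8]
tool_rot: [3.141, 0.0, 1.536]
wrist_force: [-1.1, -0.7, 5.2]
width: -0.2
gripper_force: 2.9
```

>>> jog_arm(slide=[[0,0,0.001],[0,0,0.002]], twist=[0,0], fingers=[-1,-1])

```text
time_s: 21.23
eef_pos: [568.2, 71.1, 249.3]
tool_rot: [3.141, 0.0, 1.536]
wrist_force: [-2.1, -1.0, 5.5]
width: 0.0
gripper_force: 3.2
```

```bash
python3 - <<'E'
exec(open('f.py').read())
# dial face at current head height: red needle / green / red band pixels, in dial coordinates
for n in('side','top'):
    p,d=capture(n);h=cv2.cvtColor(p,cv2.COLOR_BGR2HSV)
    H,S,V=[h[...,i].astype(int) for i in range(3)]
    P=cloud(n,d);roi=(abs(P[...,0]-530)<18)&(abs(P[...,1]-72)<36)&(P[...,2]>110)&(P[...,2]<230)
    red=roi&((H<8)|(H>172))&(S>90)&(V>60); gr=roi&(H>40)&(H<85)&(S>80)&(V>40); wh=roi&(S<70)&(V>110)
    for nm,m in(('red',red),('green',gr),('face',wh)):
        v,u=np.nonzero(m); print(n,nm,len(u),(u.min(),u.max(),v.min(),v.max(),u.mean().round(1),v.mean().round(1)) if len(u) else '',np.median(P[m],0).round(0) if len(u) else '')
E
```

```text
[-2.01 -1.    5.3 ] 249.21 [568.1  71.1 249.2]
side red 10 (np.int64(294), np.int64(295), np.int64(212), np.int64(222), np.float64(294.9), np.float64(215.8)) [538.  81. 158.]
side green 4 (np.int64(295), np.int64(297), np.int64(210), np.int64(212), np.float64(296.0), np.float64(211.0)) [542.  88. 167.]
side face 60 (np.int64(292), np.int64(297), np.int64(212), np.int64(231), np.float64(294.5), np.float64(221.4)) [535.  74. 146.]
top red 0  
top green 0  
top face 0
```

>>> jog_arm(slide=[[0,0,0.001],[0,0,0.0015],[0,0,0.0015]], twist=[0,0,0], fingers=[-1,-1,-1])

```text
time_s: 21.73
eef_pos: [568.2, 71.1, 248.1]
tool_rot: [3.141, 0.0, 1.536]
wrist_force: [-2.5, -0.8, 5.9]
width: 0.1
gripper_force: 3.0
```

>>> jog_arm(slide=[[0,0,-0.01],[0,0,-0.05],[0,0,-0.09],[0,0,-0.13],[0,-0.04,-0.14],[0,-0.09,-0.14],[0,-0.14,-0.14],[0,-0.19,-0.14],[0,-0.22,-0.14],[0,-0.22,-0.14]], twist=[0,0,0,0,0,0,0,0,0,0], fingers=[-1,-1,-1,-1,-1,-1,-1,-1,-1,-1])

```text
time_s: 22.57
eef_pos: [388.0, 78.3, 359.9]
tool_rot: [3.142, 0.004, 1.538]
wrist_force: [-0.1, 0.7, 0.5]
width: -0.3
gripper_force: 0.0
```

```bash
python3 - <<'E'
from h import *
o=np.array([567,70.7]);u=np.array([np.cos(.035),-np.sin(.035)]);w=np.array([-u[1],u[0]])
print(sense()['eef_pos'])
# rays onto the dial plane: centre c, normal (-cos17,0,sin17) in stand axes
def plane(n,uv,c,N):
    m,R,e=RT(n);uv=np.atleast_2d(uv).astype(float)
    r=np.stack([(uv[:,0]-m['cx'])/m['fx'],-(uv[:,1]-m['cy'])/m['fy'],-np.ones(len(uv))],-1)@R.T
    return e+r*(((c-e)@N)/(r@N))[:,None]
t=np.radians(17);N=np.r_[-np.cos(t)*u,np.sin(t)];up=np.r_[np.sin(t)*u,np.cos(t)];left=np.r_[w,0]
for n,(u0,u1,v0,v1) in(('side',(285,303,200,240)),('top',(285,325,235,265))):
    ims=[capture(n) for _ in range(3)];p=np.mean([a[0] for a in ims],0).astype(np.uint8);h=cv2.cvtColor(p,cv2.COLOR_BGR2HSV);H,S,V=[h[...,i].astype(int) for i in range(3)]
    roi=np.zeros((480,640),bool);roi[v0:v1,u0:u1]=1
    red=roi&((H<10)|(H>170))&(S>60)&(V>60);wh=roi&(S<70)&(V>100);gr=roi&(H>40)&(H<88)&(S>60)&(V>40)
    al=red|wh|gr
    v_,u_=np.nonzero(al); box=[u_.min()+u_.max(),v_.min()+v_.max()]
    c0=np.r_[o-u*37,160.]
    X=plane(n,np.c_[u_,v_],c0,N);a=(X@left);b=(X@up);ca,cb=(a.min()+a.max())/2,(b.min()+b.max())/2
    print(n,'face size',(np.ptp(a)).round(),(np.ptp(b)).round())
    for nm,m in(('red',red),('green',gr)):
        vv,uu=np.nonzero(m)
        if len(uu):
            Y=plane(n,np.c_[uu,vv],c0,N);dl=Y@left-ca;du=Y@up-cb
            rd=((np.degrees(np.arctan2(du,-dl)))); val=((225-rd)%360)/22.5
            print(nm,[(round(float(np.hypot(i,j))),round(float(k),1)) for i,j,k in zip(dl,du,val)])
blk('side')
E
```

```text
[387.98633107  78.29051483 359.89865313]
side face size 137.0 119.0
red [(20, 5.8), (19, 6.1), (18, 6.3), (17, 6.7), (10, 6.0), (16, 7.0), (9, 6.6), (9, 7.2), (9, 7.9), (26, 10.7), (28, 10.7), (70, 9.5), (36, 11.4), (59, 9.8), (53, 14.1), (39, 11.9), (60, 14.3)]
green [(25, 5.3), (22, 4.6), (23, 5.4), (26, 6.3)]
top face size 82.0 231.0
red [(15, 4.1), (14, 4.5), (11, 2.9), (9, 3.2), (4, 0.4), (21, 9.8), (23, 9.8), (21, 10.7), (24, 10.6), (36, 0.3), (33, 0.2), (23, 11.7), (25, 11.5), (27, 11.3), (41, 15.9), (37, 15.7), (27, 12.4), (29, 12.2), (44, 15.4), (37, 12.3), (54, 15.4), (44, 12.6), (58, 15.1), (51, 14.4), (51, 12.8), (65, 14.9), (60, 14.5), (59, 14.3), (56, 13.7), (56, 13.6), (58, 12.9), (71, 14.7), (69, 14.5), (66, 14.2), (65, 13.9), (64, 13.6), (65, 13.2), (74, 14.1), (74, 14.0), (73, 13.5), (73, 13.4), (89, 13.7)]
side 470 x [-55.5 -13.3  50.6] y [-31.2 -12.   29.1] z 82.9 slope [4.0000e-03 1.6000e-02 8.3176e+01]
tcp x -174.1 [-0.5  0.  -0.5]
```

```bash
python3 - <<'E'
from h import *
for n,(u0,u1,v0,v1) in(('side',(284,304,200,240)),('top',(285,325,238,268))):
    p=np.mean([capture(n)[0].astype(float) for _ in range(8)],0)
    np.save(n+'_avg.npy',p);q=p[v0:v1,u0:u1].astype(np.uint8)
    h=cv2.cvtColor(q,cv2.COLOR_BGR2HSV).astype(int)
    print(n)
    for v in range(q.shape[0]):
        s=''
        for x in range(q.shape[1]):
            H,S,V=h[v,x];b,g,r=q[v,x].astype(int)
            s+= 'R' if r-max(g,b)>25 else 'G' if g-r>12 and g-b>5 else 'W' if V>110 and S<80 else 'k' if V<45 else '.'
        print(v0+v,s)
E
```

```text
side
200 ................W.kk
201 ..................kk
202 .........k........kk
203 ......kk..........kk
204 ..................kk
205 ...................k
206 ..............k.....
207 W..........k.k......
208 ...........kkk......
209 ..........kkkkk.....
210 ..........kGGGkkkk..
211 ......WWWkkGGGkkkkk.
212 .......W.k..RGkkkkk.
213 ..W.....kkWWRGkkkkk.
214 ......WWk.WWRWkkkk..
215 ........k.WWRWkkkk..
216 ........k.WWRWkkkk..
217 .........WWRRWkkk...
218 .........WWRWWkkk...
219 W......k.WWRWWkkkk..
220 WWW....k.WWRWWkkkk..
221 .W.....k.W..WWkkkk..
222 .......k.WW.WWkkkkk.
223 .......k.WW.WWkkkkk.
224 W......kWWWWW.kkkkk.
225 ........WWWWW.kkkkk.
226 WWW.....WWWWW.kkkkkk
227 WWW....kWWWWWkkkkkkk
228 .WW.WWWk.WWWWkkkkkkk
229 .....W.k.WW..kkkkkkk
230 .......k.WWRkkkkkkk.
231 .......k.WWRkkkkkkk.
232 ........k.W.kkkkkkk.
233 .kkk....kk.kkkkkkkk.
234 kk.kk....kkkkkkkkkk.
235 k.................k.
236 kk.........R.....Rk.
237 ....RR.RRRRR.k..kkk.
238 .RRRR....RR.k.....kk
239 .RRR.............k..
top
238 ............kk........kk...........W....
239 ...W.........k........kk..........WW....
2
[... 558 characters left out ...]
WW..WWWWWWWRRRk.WW.......
253 ...W....k..WWWWWWWWWWWWWWRRRR..WW.......
254 ...W..RRR.k...WWWWWWWW..RRRkk..WW.......
255 ...W..RRR.....k.......kkk...RR.WW.......
256 ......RRW..................RRRWW........
257 ..W...RRRW...WRW....WW.....RRRWW........
258 ..W...RRRR..WRRRW..WRRW...WRRRWW..W.....
259 ..W...RRRRRWRRRRRWWRRRRW.WRRRRWWWWW..WW.
260 ..W...RRRRRRRRRRRRRRRRRRWRRRRRWWWWW.....
261 ..WW.WWRRRRRRRRRRRRRRRRRRRRRRRWWWWW.....
262 ..W..W.........RRRRRRRRRRRRRRWWWW.W..W..
263 ..W..........................WWW..W..WW.
264 ..W.....WW..WWWWWWWW..............W..WW.
265 .........W...WWWWWWWWWWWWWW.W.....W..WW.
266 ......................................W.
267 ........................................
```

```bash
python3 -c "
from h import *
print(hand_in())"
```

```text
the job is handed in; nothing more can be done
None
```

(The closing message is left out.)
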